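# Seat the specimen holder in the metrology stage

## Task

The specimen holder is propped up in the stage's round cup by an orange transport shim. Draw the shim straight out from under it and lay it flat inside the blue tray; then press down on the holder and turn it little by little until its square foot drops into the hidden square recess and it sits fully home, and let go. Keep the holder in its cup and upright throughout, and leave the other things on the bench where they are.

Things in the scene. Friction and masses are not known exactly. Their poses are not given: they have to be found in the camera images.
- stage: Fixed stage: aluminium base plate 100 mm (x) by 165 mm (y), 14 mm thick, with a grey steel round guide cup on it. Origin on the cup's axis, on the bench. The plate reaches 52.5 mm to +y and 112.5 mm to -y of it. A slot 25 mm wide, 6 mm high at the foot of the cup's -y side lets the shim out along -y. A fixed black knob (26 mm diameter, 22 long) juts from the plate's +x side.
- cup_mouth (a point): Centre of the cup's rim, 54 mm above the bench; stage's axes. Cup: inner radius 24, outer 32 mm, 40 mm tall.
- recess (a point): Centre of the mouth of the square recess in the plate's top inside the cup, 14 mm above the bench. Recess 32.5 mm square, deep enough for the whole foot, out of sight under the holder. It does not move, but its angle is not given: these axes are the stage's and tell nothing of it. At the start the foot is 20 to 70 degrees away from fitting; it drops in within about 4 degrees of a fit.
- holder_block (a point): Loose specimen holder, 0.25 to 0.5 kg, standing in the cup: point on its axis in the black grip block (34 mm square, 40 tall, purple chip on top), 18 mm below the block's top; x, y normal to its side faces. Below: black flange of radius 33, 6 thick, its top 22 mm below this point. Height above the bench: 97 mm on the shim, 94 with the shim out and the foot crosswise, 84 fully home; loose, it may lean 5 degrees.
- holder_foot (a point): Centre of the underside of the holder's foot, 80 mm below holder_block, same axes. The steel foot is 30 mm square, 10 mm long, its sides parallel to the block's, so it fits the recess every 90 degrees. Above it a round boss of radius 23, 42 mm long, runs in the cup and rests on the plate when the holder is home.
- shim_tab (a point): Loose orange shim (50 g): grasp point in its upright tab, 26 mm above the shim's underside. Tab 12 mm thick (x), 28 long (y), top 14 mm above this point. It stands on a strip 20 mm wide (x), 108 long (y), 3 thick, from 14 mm to -y to 94 mm to +y of this point. At the start the axes are the stage's and the tab is 80 mm to -y of the cup's axis, over the plate, clear of the cup.
- shim_mid (a point): Middle of the shim's strip, 1.5 mm above its underside, 40 mm to +y of the tab; same axes.
- shim_tip (a point): End of the strip that lies under the holder's foot (14 mm past the cup's axis at the start), 54 mm to +y of shim_mid; same axes.
- tray: Fixed blue open tray, 110 mm (x) by 175 mm (y) outside, 15 mm high, walls and floor 4 mm thick. Origin under its centre on the bench.
- dishes: Bystander: loose stack of clear dishes, 63 mm diameter, 33 mm high; origin under its centre.
- objective_at (a point): Bystander: loose steel microscope objective standing upright, 32 mm diameter, 46 mm high; the point is the centre of its underside.
- mouse: Bystander: loose black computer mouse, 100 mm (x) by 58 mm, 32 mm high; origin under its centre.
There are look-alikes about, which are no part of the job. What is meant by the part that bears shim_tab is not black, and is the larger of those in its own colour.

How it is judged (in metres and radians):
On the way:
1. the shim is drawn clear of the cup while the holder stays standing, still raised, in the cup (horizontal distance between shim_tip and stage above 0.04 m and z of holder_foot in the frame of stage above 0.0105 m and angle between holder_foot's own z axis and vertical below 0.12 rad), for 0.1 s.
At the end, for the whole second after the job is handed in: Holder fully home: underside of its foot under 6.5 mm above the bench, within 4 mm of the cup's axis, upright within 0.06 rad. Shim flat (0.08 rad) in the tray, strip's middle within 45 mm (x) and 40 mm (y) of the tray's centre, 2 to 10 mm above the bench. Both at rest (z of holder_foot in the frame of stage below 0.0065 m and horizontal distance between holder_foot and stage below 0.004 m and angle between holder_foot's own z axis and vertical below 0.06 rad and z of shim_mid in the frame of tray between 0.002 and 0.01 m and angle between shim_mid's own z axis and vertical below 0.08 rad and x of shim_mid in the frame of tray between -0.045 and 0.045 m and y of shim_mid in the frame of tray between -0.04 and 0.04 m and linear speed of each of holder, shim below 0.02 m/s); the robot touches nothing.
It fails at once if the holder is lifted (foot more than 27 mm above the bench, 10 mm above its start) (height (world z) of holder_foot above 0.027 m).
It fails at once if the holder is tipped by more than 0.2 rad (angle between holder_foot's own z axis and vertical above 0.2 rad).
It fails at once if a bystander is moved by more than 20 mm (distance of any of dishes, objective_at, mouse from where it was at the start of the episode above 0.02 m).
It also fails if it takes over 72 s, if anything falls off the work surface, if the arm or the gripper's body presses on something with over 40 N, if the wrist force passes 120 N, or if a joint passes its speed limit or range.

## Robot

A 6-joint arm with a two-finger parallel gripper is mounted at the origin on the work surface. World frame = base frame: x ahead of the robot, y to its left, z up, the work surface at z = 0. Lengths are in mm, angles in rad, forces in N, time in s.
With the tool pointing down it reaches from about 275 to 1000 mm from the base axis. Payload 8.4 kg.
Tool frame: the origin (TCP) lies at the very end of the fingers, on their centre line; the grasp point (between the pads) lies 19 mm behind it; z points along the fingers, y is the direction in which the jaws open and shut (so a half turn about z gives the same grasp; the last joint's range is limited). The gripper opens to 85 mm and grips with 20 to 120 N. Pads are 22 mm wide; open, the fingers measure 114 mm over their backs; the gripper's body (76 mm by 85 mm) begins 54 mm behind the grasp point. The pads swing forward as they close: fully open they stand 13 mm farther back than shut.
Start: joints at [1.215, 0.353, 1.633, -0, 1.155, -0.002], TCP at [216.539, 586.292, 231.281] pointing down, gripper open.
Joint ranges: [-2.63, 2.63], [-0.92, 2.1], [0.06, 2.66], [-1.3, 4.44], [0, 2.69], [-3.02, 3.02]. Speed limits (rad/s): [2.22, 2.22, 2.79, 3.14, 3.14, 3.14].

## Interface

Orientations are given as [roll, pitch, yaw] about the fixed x, y, z axes, in that order (R = Rz(yaw) Ry(pitch) Rx(roll)).
In Python, from rig import sense, grab_frame, sign_off, masks_of gives the robot as it stands. The module is installed in compiled form; this text tells all that it offers.
- The arm moves only by the shell command python3 -m inch 'ROWS' [FORCE]. ROWS is JSON, a list of rows, each an object of numbers: "gripper": the finger opening in m, from 0 to 0.0854; "tx", "ty", "tz": the shift along the tool's x, y, z in m; "spin": the turn about the tool's z in degrees. In form: [{"gripper": .., "tx": .., "ty": .., "tz": .., "spin": ..}, ...]. A call has exactly 8 rows; each row shifts and turns the commanded pose from where the row before left it, along the tool's axes as they then stand; what a row does not reach is not made up. A row lasts 1/10 s, in which the tool goes at most 50 mm and 8.59 degrees, less where a joint would pass 70% of its speed; a pose out of reach is approached as far as the arm can. A call is refused whole if a number of a shift passes 0.05 or a number of a turn 8.59, either way. A call with a gripper value outside its range is refused whole. The fingers move at their own pace and stop on an object; FORCE is the grip in N (left out, the last holds). Time passes only in rows, so rows that do not move let the fingers close, or fill a call up. It gives the time, the measured TCP pose, the force and the opening at its end, in the units of the state.
- sense(): the state, without advancing time (a new reading comes with each control period).
- grab_frame(name): name is "side" or "top"; returns a dict with "pixels" (384x512x3 uint8, red, green, blue), "K" (3x3 intrinsics, pixels), "extrinsics" (4x4, takes a point from camera to world coordinates). Camera axes: x right, y down, z forward; pixel columns grow to the right and rows downward; lengths in mm; the calibration is good to about 2 mm. A picture is of the moment at which its call begins. There is no depth.
- sign_off(): hands the job in, once; it reports no verdict.
Trained networks look in the newest picture that a camera, given by its name, has taken for a name from the list of things; names that differ only in an ending like _2 or _b are one class to them, and where a whole thing is asked for, a point or a joint stands for the part that bears it (a point fixed in the world has none). Each returns a list of dicts, best first, with "conf" (0 to 1); they miss things now and then, are a little off and sometimes report something else, mostly with a low value. They report only what shows in the picture. A call takes as long as a camera call. They do not tell look-alikes from the thing itself.
- masks_of(camera, target): "pixels" (384x512 bool, what is visible of it) and "centre" ([row, column] in pixels, amid what is visible of it).
The state is a dict: "clock": time; "qpos": joint angles; "qvel": joint speeds; "joint_efforts": joint torques, N m; "eef_pos": TCP position; "tcp_rot": TCP orientation; "contact_force": force on the tool from outside, world axes, zero at the start; "wrist_torque": the same for the moment, N m; "opening": opening from 0.0 (shut) to 1.0 (fully open).
Only numpy, scipy, OpenCV 4.12 (cv2) and the standard library are available. Lean on these libraries where they do the work, as an engineer would, in place of code of your own. Each camera call takes 0.05 s, during which the arm holds its last target.

## Working session

There is one attempt and no reset: what is moved stays moved. The work goes in short steps, Python scripts to look and compute and a shell command to move; the robot and the scene stay as the last step left them, time stands still between calls to the robot, and variables do not carry over. Pictures are saved under pics/ and viewed, and the job is handed in when it is done.

```bash
ls; mkdir -p pics; python3 - <<'E'
from rig import *
import cv2
s=sense(); print(s)
for n in("side","top"):
    f=grab_frame(n); cv2.imwrite(f"pics/{n}0.png",f["pixels"][:,:,::-1]); print(n,f["K"],f["extrinsics"])
E
```

```text
pics
{'clock': 0.0, 'qpos': array([ 1.21458263e+00,  3.53635749e-01,  1.63414145e+00, -1.08167117e-05,
        1.15521322e+00, -2.42192995e-03]), 'qvel': array([-1.81034896e-03,  6.34672361e-05, -1.02903785e-03,  1.24405169e-03,
        1.00418450e-03,  1.10158665e-03]), 'joint_efforts': array([ 8.75070582e-04, -6.05255055e+01, -3.42059577e+01,  1.97150016e-04,
        9.34003067e-03, -3.19505011e-05]), 'eef_pos': array([216.38290466, 585.83128086, 230.56630083]), 'tcp_rot': array([-3.14019486e+00,  6.50456132e-06,  2.78780527e+00]), 'contact_force': array([ 0.85837086, -0.10272394, -0.71865974]), 'wrist_torque': array([-0.02349719,  0.01693803, -0.02875317]), 'opening': 1.001312369582014}
side [[368.78379503   0.         247.72740632]
 [  0.         368.78379503 193.26527413]
 [  0.           0.           1.        ]] [[-9.94106811e-01 -5.40574100e-02  9.39651260e-02  4.94400770e+02]
 [-1.07558578e-01  5.99959878e-01 -7.92766862e-01  6.43632247e+02]
 [-1.35203823e-02 -7.98201692e-01 -6.02238539e-01  5.76205675e+02]
 [ 0.00000000e+00  0.00000000e+00  0.00000000e+00  1.00000000e+00]]
top [[486.80993279   0.         263.60571072]
 [  0.         486.80993279 191.31780454]
 [  0.           0.           1.        ]] [[-3.94040698e-03 -9.88342559e-01  1.52195466e-01  3.84449943e+02]
 [-9.99872708e-01  6.24715857e-03  1.46813000e-02  3.00262124e+01]
 [-1.54609428e-02 -1.52118242e-01 -9.88241367e-01  1.12650416e+03]
 [ 0.00000000e+00  0.00000000e+00  0.00000000e+00  1.00000000e+00]]
```

View pics/side0.png

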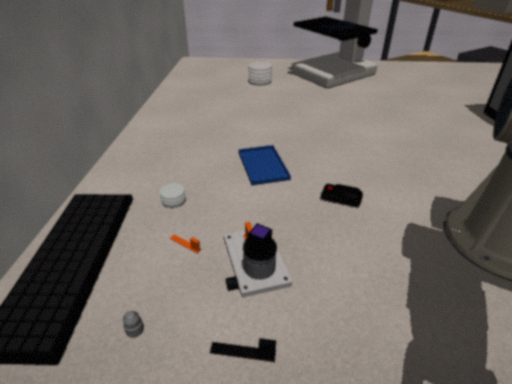

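View pics/top0.png

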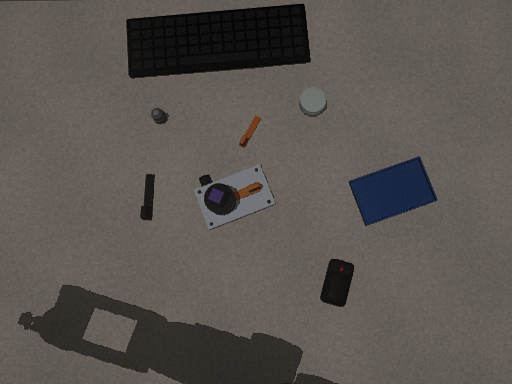

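The top view shows the stage plate around (235,197). The holder is at (220,198) with its purple chip at (217,196), and the shim tab is at about (254,188). The tray is at (393,190), dishes (313,101), mouse (337,283) and objective (158,116). A decoy orange shim is at (250,130) and a black one at (148,197).

```bash
cat > h.py <<'E'
import numpy as np, cv2
from rig import *
def ray(f,px):
    K,E=f["K"],f["extrinsics"]; d=E[:3,:3]@np.linalg.solve(K,np.array([px[0],px[1],1.])); return E[:3,3],d
def atz(f,px,z):
    o,d=ray(f,px); return o+d*(z-o[2])/d[2]
def proj(f,P):
    P=np.atleast_2d(np.asarray(P,float)); E=f["extrinsics"]; c=(P-E[:3,3])@E[:3,:3]; u=c@f["K"].T; return u[:,:2]/u[:,2:]
def tri(fa,pa,fb,pb):
    A=np.zeros((3,3));b=np.zeros(3)
    for f,p in((fa,pa),(fb,pb)):
        o,d=ray(f,p); d=d/np.linalg.norm(d); M=np.eye(3)-np.outer(d,d); A+=M;b+=M@o
    return np.linalg.solve(A,b)
def save(f,name,crop=None,s=1,draw=()):
    im=f["pixels"][:,:,::-1].copy()
    x0=y0=0
    if crop: x0,y0,x1,y1=crop; im=im[y0:y1,x0:x1]
    im=cv2.resize(im,None,fx=s,fy=s,interpolation=cv2.INTER_CUBIC)
    for pts,col in draw:
        q=((np.asarray(pts)-[x0,y0]+.5)*s).astype(np.int32); cv2.polylines(im,[q.reshape(-1,1,2)],len(q)>1,col,1)
    cv2.imwrite("pics/"+name,im)
E
python3 - <<'E'
from h import *
fs={n:grab_frame(n) for n in("top","side")}
import pickle; pickle.dump(fs,open("f0.pkl","wb"))
Z=dict(stage=14,tray=15,holder_block=100,shim_tab=40,dishes=33,mouse=16,objective_at=23)
for n in fs:
  for t in Z:
    for m in masks_of(n,t):
        p=m["pixels"]; c=m["centre"]; r=cv2.minAreaRect(np.argwhere(p)[:,::-1].astype(np.float32))
        if m["conf"]>.2: print(n,t,round(m["conf"],2),np.round(c),p.sum(),"rect",np.round(r[0]),np.round(r[1]),round(r[2]),atz(fs[n],r[0],Z[t]).round())
        if t in("stage","tray") and m["conf"]>.5 and n=="top":
            b=cv2.boxPoints(r); print(np.array([atz(fs[n],q,Z[t]) for q in b]).round(1).tolist())
save(fs["top"],"t1.png",(180,150,290,240),7)
save(fs["side"],"s1.png",(200,210,310,300),7)
E
```

```text
top stage 0.63 [200. 239.] 2239 rect [233. 192.] [53. 72.] 70 [554. 118.  14.]
[[583.1, 218.2, 14.0], [641.7, 60.7, 14.0], [524.8, 18.6, 14.0], [467.7, 173.8, 14.0]]
top tray 0.64 [192. 393.] 3676 rect [392. 191.] [49. 78.] 70 [ 556. -250.   15.]
[[579.3, -147.7, 15.0], [639.5, -319.9, 15.0], [532.0, -351.2, 15.0], [473.2, -181.4, 15.0]]
top holder_block 0.57 [197. 216.] 710 rect [220. 198.] [28. 29.] 90 [529. 139. 100.]
top shim_tab 0.81 [191. 249.] 244 rect [247. 191.] [10. 27.] 69 [554.  84.  40.]
top shim_tab 0.69 [130. 253.] 260 rect [250. 131.] [ 9. 34.] 28 [692.  77.  40.]
top shim_tab 0.69 [200. 150.] 417 rect [148. 197.] [11. 46.] 7 [541. 308.  40.]
top dishes 0.66 [200. 239.] 2180 rect [232. 193.] [53. 71.] 70 [549. 117.  33.]
top dishes 0.56 [100. 310.] 585 rect [312. 100.] [27. 26.] 90 [767. -68.  33.]
top mouse 0.57 [282. 336.] 1049 rect [337. 283.] [25. 44.] 14 [ 347. -116.   16.]
top objective_at 0.59 [117. 159.] 181 rect [158. 116.] [16. 13.] 27 [736. 294.  23.]
side stage 0.87 [273. 251.] 2451 rect [253. 261.] [66. 65.] 77 [546. 131.  14.]
side stage 0.43 [242. 256.] 963 rect [260. 244.] [34. 35.] 45 [537.  80.  14.]
side tray 0.98 [167. 264.] 1513 rect [264. 165.] [39. 47.] 80 [ 551. -233.   15.]
side holder_block 0.83 [244. 258.] 1029 rect [259. 243.] [38. 34.] 90 [532. 164. 100.]
side shim_tab 0.65 [353. 250.] 917 rect [242. 350.] [21. 65.] 90 [543. 337.  40.]
side shim_tab 0.6 [242. 190.] 267 rect [187. 241.] [32. 13.] 27 [686. 113.  40.]
side shim_tab 0.49 [227. 247.] 112 rect [247. 230.] [ 7. 18.] 5 [565.  68.  40.]
side dishes 0.89 [193. 174.] 547 rect [172. 195.] [24. 26.] 90 [763. -48.  33.]
side dishes 0.37 [274. 250.] 2400 rect [253. 262.] [66. 64.] 77 [545. 149.  33.]
side mouse 0.62 [196. 342.] 706 rect [342. 194.] [41. 19.] 11 [ 348. -110.   16.]
side objective_at 0.72 [321. 134.] 425 rect [132. 324.] [26. 19.] 72 [737. 300.  23.]
```

View pics/t1.png

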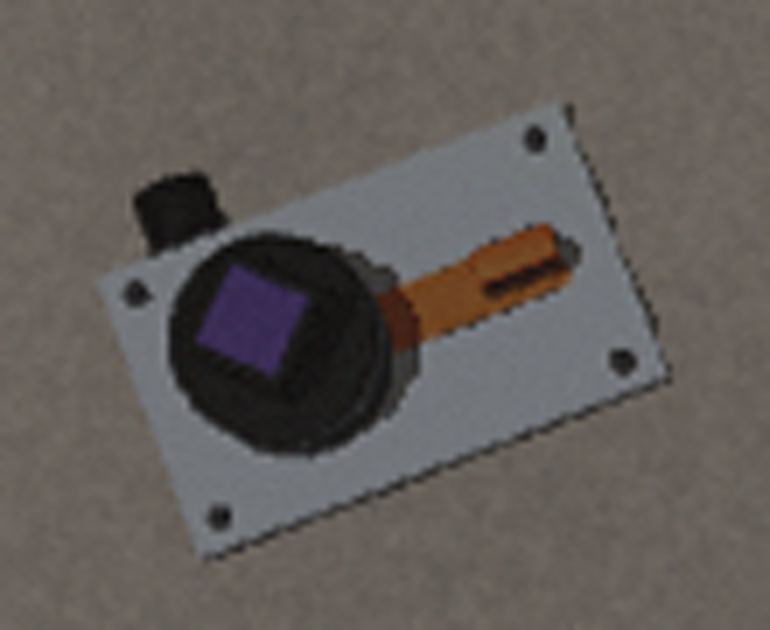

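View pics/s1.png

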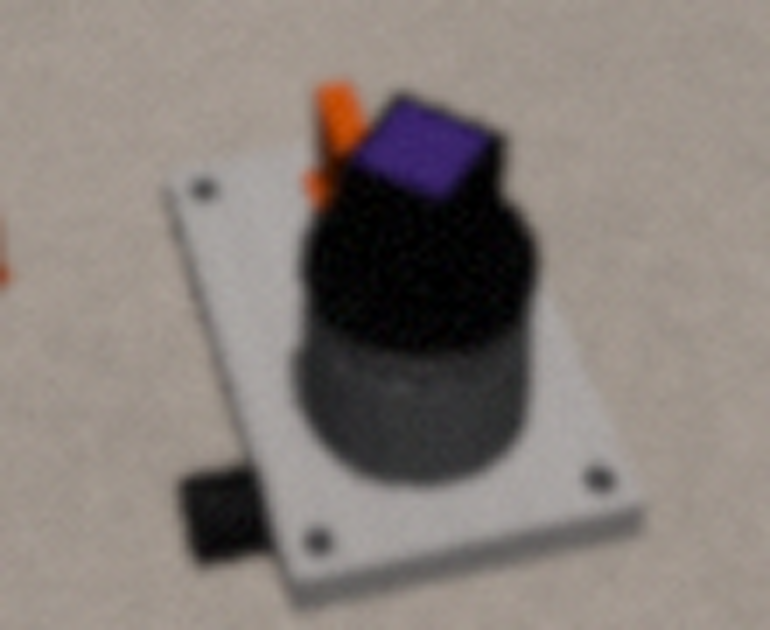

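```bash
cat > fit.py <<'E'
from h import *
import pickle
from scipy.optimize import least_squares
fs=pickle.load(open("f0.pkl","rb"))
def c(px,o): return np.array(px)/7.+np.array(o)-.43
T=c([(100,275),(565,103),(670,375),(205,558)],(180,150)); S=c([(165,185),(298,580),(641,508)],(200,210))
L=np.array([(50,52.5),(50,-112.5),(-50,-112.5),(-50,52.5)])
def w(p,l,z):
    cs,sn=np.cos(p[2]),np.sin(p[2]); l=np.atleast_2d(l); return np.c_[p[0]+cs*l[:,0]-sn*l[:,1],p[1]+sn*l[:,0]+cs*l[:,1],np.full(len(l),z)]
def r(p,which="both"):
    a=(proj(fs["top"],w(p,L,14))-T).ravel(); b=(proj(fs["side"],w(p,L[[1,0,3]],14))-S).ravel()
    return {"top":a,"side":b}.get(which,np.r_[a,b])
if __name__=="__main__":
    for k in("top","side","both"):
        o=least_squares(r,[530,130,.3],args=(k,)); print(k,o.x.round(3),o.fun.round(1))
    p=o.x
    # chip
    im=fs["top"]["pixels"].astype(int)
    for n in fs:
        im=cv2.cvtColor(fs[n]["pixels"],cv2.COLOR_RGB2HSV); m=((im[...,0]>118)&(im[...,0]<150)&(im[...,1]>80)&(im[...,2]>50)).astype(np.uint8)
        if n=="top": m[:,300:]=0
        k,lab,st,ce=cv2.connectedComponentsWithStats(m); i=1+st[1:,4].argmax(); mm=lab==i
        rc=cv2.minAreaRect(np.argwhere(mm)[:,::-1].astype(np.float32)); 
        print(n,ce[i],st[i,4],atz(fs[n],ce[i],115)); 
        b=np.array([atz(fs[n],q,115)[:2] for q in cv2.boxPoints(rc)]); e=b[1]-b[0]; print("sides",np.linalg.norm(b[1]-b[0]),np.linalg.norm(b[2]-b[1]),"ang",np.degrees(np.arctan2(e[1],e[0]))%90)
        m2=((im[...,0]<18)&(im[...,1]>120)&(im[...,2]>60)); print("orange",m2.sum())
    print("cup",w(p,(0,0),115),"tab exp",w(p,(0,-80),14+26))
    a=p[2]; print("yaw deg",np.degrees(a),"-y dir",np.sin(a),-np.cos(a))
    d=[(proj(fs["top"],w(p,L,14)),(0,255,0)),(proj(fs["top"],w(p,[(6,-94),(6,-66),(-6,-66),(-6,-94)],54)),(0,255,255)),(proj(fs["top"],w(p,[(32*np.cos(t),32*np.sin(t)) for t in np.arange(0,6.28,.2)],54)),(255,255,0))]
    save(fs["top"],"t2.png",(180,150,290,240),7,d)
    d=[(proj(fs["side"],w(p,L,14)),(0,255,0)),(proj(fs["side"],w(p,[(6,-94),(6,-66),(-6,-66),(-6,-94)],54)),(0,255,255)),(proj(fs["side"],w(p,[(32*np.cos(t),32*np.sin(t)) for t in np.arange(0,6.28,.2)],54)),(255,255,0))]
    save(fs["side"],"s2.png",(200,210,310,300),7,d)
    for n,cr in(("top",(335,145,445,235)),("side",(225,135,305,195))): save(fs[n],n+"tray.png",cr,7)
E
python3 fit.py
```

```text
top [5.34098e+02 1.41642e+02 3.63000e-01] [-0.1  0.2 -0.1 -0.5  0.5  0.3 -0.3 -0. ]
side [5.32931e+02 1.45556e+02 3.75000e-01] [-0.3 -1.4 -0.6  1.1  0.9 -0.3]
both [5.33450e+02 1.43111e+02 3.69000e-01] [-0.8  0.6 -0.9 -0.4 -0.2  0.3 -0.8  0.3 -0.1 -2.3 -0.9 -0.1  0.6 -1.2]
top [215.46710526 195.30921053] 152 [532.37472871 146.33935938 115.        ]
sides 25.784485629181372 25.96892824665 ang 67.57355031375214
orange 408
side [259.85714286 230.82608696] 161 [532.00089324 147.89051964 115.        ]
sides 29.836206993060344 32.4899537392903 ang 79.39664239982618
orange 817
cup [[533.45028108 143.11086222 115.        ]] tab exp [[562.28990962  68.48998159  40.        ]]
yaw deg 21.130620692929647 -y dir 0.3604953568259939 -0.9327610078186691
```

View pics/t2.png

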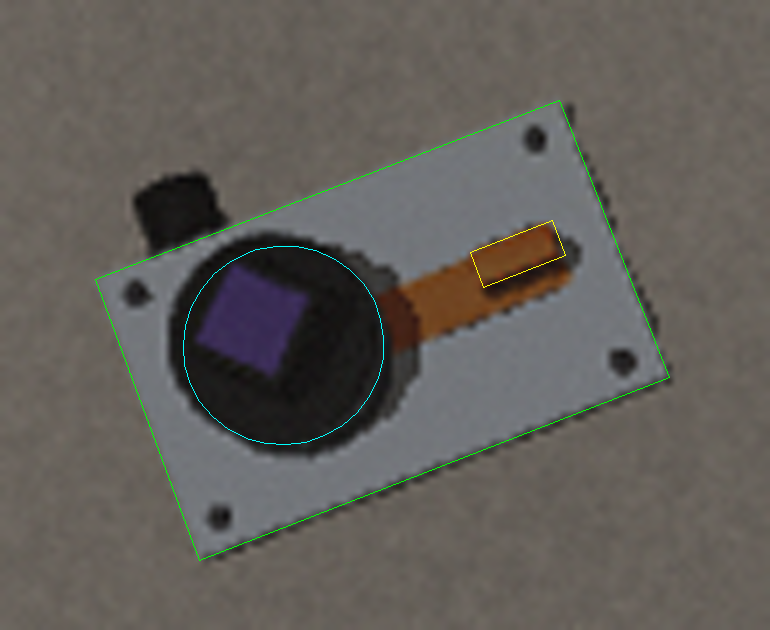

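View pics/s2.png

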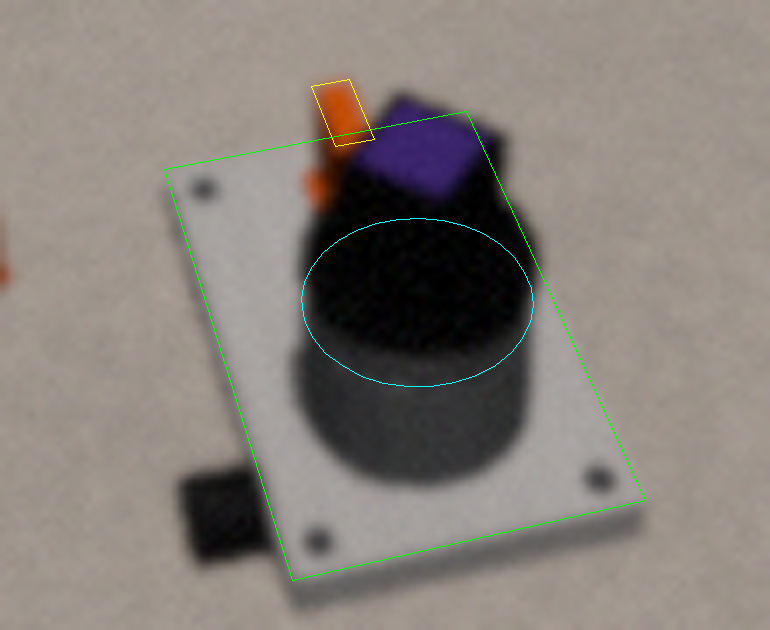

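View pics/toptray.png

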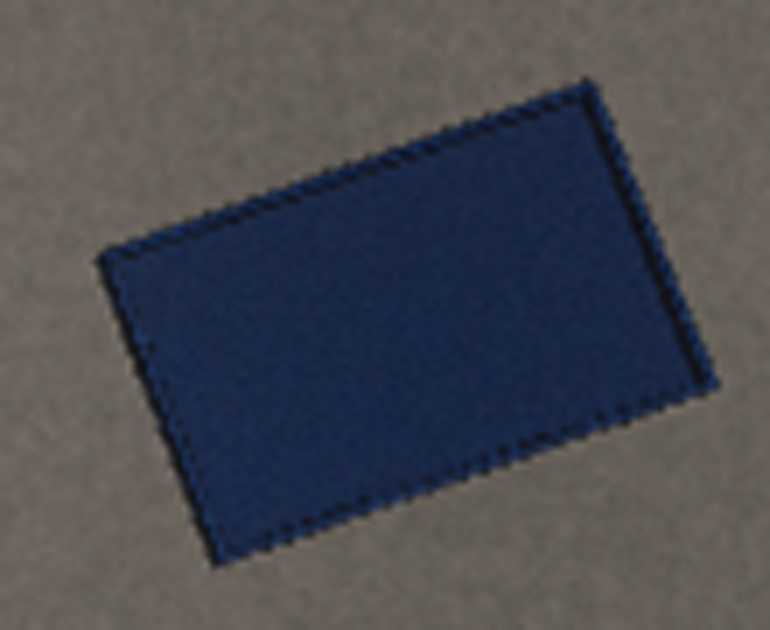

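View pics/sidetray.png

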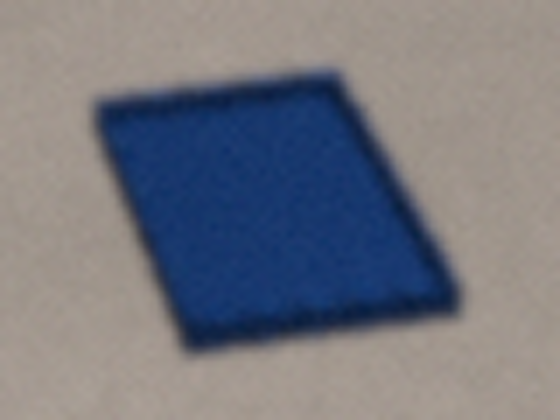

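```bash
cat > go.py <<'E'
import sys; from h import *
# usage: go.py x y z yawdeg -> tool frame shift AFTER spin
s=sense(); p=s["eef_pos"]; r=s["tcp_rot"]
x,y,z,yw=map(float,sys.argv[1:5]); yd=np.degrees(r[2])
sp=-(yw-yd); sp=(sp+180)%360-180
for nm,a in(("now",r[2]),("after spin",np.radians(yw))):
    d=np.array([x,y,z])-p; print(nm,"tx %.1f ty %.1f tz %.1f mm"%(d[0]*np.cos(a)+d[1]*np.sin(a),d[0]*np.sin(a)-d[1]*np.cos(a),-d[2]))
print("spin %.1f deg"%sp,"pos",p.round(1),"rot",np.degrees(r).round(1),"F",s["contact_force"].round(1),"M",s["wrist_torque"].round(2),"open",round(s["opening"],3),"t",round(s["clock"],2),"q",s["qpos"].round(2))
E
python3 - <<'E'
from fit import *
T=c([(100,256),(592,82),(718,385),(215,563)],(335,145)); S=c([(97,100),(335,73),(460,300),(187,345)],(225,135))
L=np.array([(55,87.5),(55,-87.5),(-55,-87.5),(-55,87.5)]);LS=L[[1,2,3,0]]
for k in range(3):
    def r(p):
        a=(proj(fs["top"],w(p,L,15))-T).ravel(); b=(proj(fs["side"],w(p,LS,15))-S).ravel(); return [a,b,np.r_[a,b]][k]
    o=least_squares(r,[550,-250,.3]); print(o.x.round(3),o.fun.round(1))
E
python3 go.py 563 65 120 110.9
```

```text
[ 5.56135e+02 -2.50484e+02  3.33000e-01] [-0.4 -0.6 -0.1 -0.4  0.1  0.5  0.4  0.4]
[ 5.54930e+02 -2.41741e+02  3.27000e-01] [-0.7  1.   0.7  0.5  0.6 -0.3 -0.5 -1.1]
[ 5.55769e+02 -2.49058e+02  3.31000e-01] [-1.  -0.5 -0.6 -0.2 -0.6  0.8 -0.3  0.5 -0.8 -0.2  0.4 -0.7  0.4 -1.9
 -0.4 -2.6]
now tx -505.6 ty -369.0 tz 111.3 mm
after spin tx -610.6 ty 137.7 tz 111.3 mm
spin 48.8 deg pos [216.6 586.3 231.3] rot [180.   -0.  159.7] F [-0.2 -0.   0.8] M [-0.01 -0.03 -0.01] open 1.0 t 0.9 q [ 1.21  0.35  1.63  0.    1.16 -0.  ]
```

```bash
python3 -m inch '[{"gripper":0.045,"spin":8.1},{"spin":8.1},{"spin":8.1},{"spin":8.1},{"spin":8.1},{"spin":8.3},{"tx":-0.045,"ty":0.01},{"tx":-0.05,"ty":0.012}]' 30; python3 -m inch '[{"tx":-0.048,"ty":0.012},{"tx":-0.048,"ty":0.012},{"tx":-0.048,"ty":0.012},{"tx":-0.048,"ty":0.012},{"tx":-0.048,"ty":0.012},{"tx":-0.048,"ty":0.012},{"tx":-0.048,"ty":0.012},{"tx":-0.04,"ty":0.01}]'; python3 go.py 563 65 120 110.9
```

```text
now tx -505.6 ty -369.0 tz 111.3 mm
after spin tx -610.6 ty 137.7 tz 111.3 mm
spin 48.8 deg pos [216.6 586.3 231.3] rot [180.   -0.  159.7] F [-0.2 -0.   0.8] M [-0.01 -0.03 -0.01] open 1.0 t 0.9 q [ 1.21  0.35  1.63  0.    1.16 -0.  ]$[0]: bad value
$[0]: bad value
```

```bash
python3 -m inch '[{"gripper":0.045,"tx":0,"ty":0,"tz":0,"spin":8.1},{"gripper":0.045,"tx":0,"ty":0,"tz":0,"spin":8.1},{"gripper":0.045,"tx":0,"ty":0,"tz":0,"spin":8.1},{"gripper":0.045,"tx":0,"ty":0,"tz":0,"spin":8.1},{"gripper":0.045,"tx":0,"ty":0,"tz":0,"spin":8.1},{"gripper":0.045,"tx":0,"ty":0,"tz":0,"spin":8.3},{"gripper":0.045,"tx":-0.045,"ty":0.01,"tz":0,"spin":0},{"gripper":0.045,"tx":-0.048,"ty":0.012,"tz":0,"spin":0}]' 30;  python3 go.py 563 65 120 110.9
```

```text
clock: 1.7
eef_pos: [270.1, 507.1, 231.1]
tcp_rot: [3.141, -0.0, 1.938]
contact_force: [1.6, 0.1, -0.3]
opening: 0.523
now tx -517.8 ty 114.5 tz 111.1 mm
after spin tx -517.5 ty 115.9 tz 111.1 mm
spin 0.2 deg pos [270.1 507.1 231.1] rot [180.   -0.  111.1] F [ 1.6  0.1 -0.3] M [-0.02 -0.08 -0.04] open 0.523 t 1.7 q [1.08 0.28 1.74 0.   1.12 0.71]
```

```bash
python3 -m inch '[{"gripper":0.045,"tx":-0.048,"ty":0.011,"tz":0,"spin":0.2},{"gripper":0.045,"tx":-0.048,"ty":0.011,"tz":0,"spin":0},{"gripper":0.045,"tx":-0.048,"ty":0.011,"tz":0,"spin":0},{"gripper":0.045,"tx":-0.048,"ty":0.011,"tz":0,"spin":0},{"gripper":0.045,"tx":-0.048,"ty":0.011,"tz":0,"spin":0},{"gripper":0.045,"tx":-0.048,"ty":0.011,"tz":0,"spin":0},{"gripper":0.045,"tx":-0.048,"ty":0.011,"tz":0,"spin":0},{"gripper":0.045,"tx":-0.048,"ty":0.011,"tz":0,"spin":0}]';  python3 go.py 563 65 120 110.9
```

```text
clock: 2.5
eef_pos: [489.6, 177.5, 231.6]
tcp_rot: [3.141, -0.0, 1.933]
contact_force: [-0.5, 1.4, 1.1]
opening: 0.524
now tx -131.2 ty 28.8 tz 111.6 mm
after spin tx -131.3 ty 28.4 tz 111.6 mm
spin -0.2 deg pos [489.6 177.5 231.6] rot [180.   -0.  110.7] F [-0.5  1.4  1.1] M [ 0.02 -0.02 -0.01] open 0.524 t 2.5 q [ 0.35  0.19  1.85  0.    1.1  -0.02]
```

```bash
python3 -m inch '[{"gripper":0.045,"tx":-0.044,"ty":0.01,"tz":0,"spin":0},{"gripper":0.045,"tx":-0.044,"ty":0.009,"tz":0,"spin":0},{"gripper":0.045,"tx":-0.043,"ty":0.009,"tz":0,"spin":0},{"gripper":0.045,"tx":0,"ty":0,"tz":0.04,"spin":0},{"gripper":0.045,"tx":0,"ty":0,"tz":0.04,"spin":0},{"gripper":0.045,"tx":0,"ty":0,"tz":0.032,"spin":0},{"gripper":0.045,"tx":0,"ty":0,"tz":0,"spin":0},{"gripper":0.045,"tx":0,"ty":0,"tz":0,"spin":0}]';  python3 go.py 563.4 64.8 25 110.9; python3 - <<'E'
from h import *
for n,cr in(("top",(180,140,300,230)),("side",(190,160,310,270))):
    f=grab_frame(n); save(f,n+"3.png",cr,6)
E
```

```text
clock: 3.3
eef_pos: [561.3, 66.8, 119.7]
tcp_rot: [-3.141, -0.0, 1.933]
contact_force: [-0.0, -0.0, 0.1]
opening: 0.528
now tx -2.6 ty 1.2 tz 94.7 mm
after spin tx -2.6 ty 1.2 tz 94.7 mm
spin -0.2 deg pos [561.3  66.8 119.7] rot [-180.    -0.   110.7] F [-0.  -0.   0.1] M [-0.01 -0.01 -0.  ] open 0.528 t 3.3 q [ 0.12  0.39  1.86 -0.    0.89 -0.25]
```

View pics/top3.png

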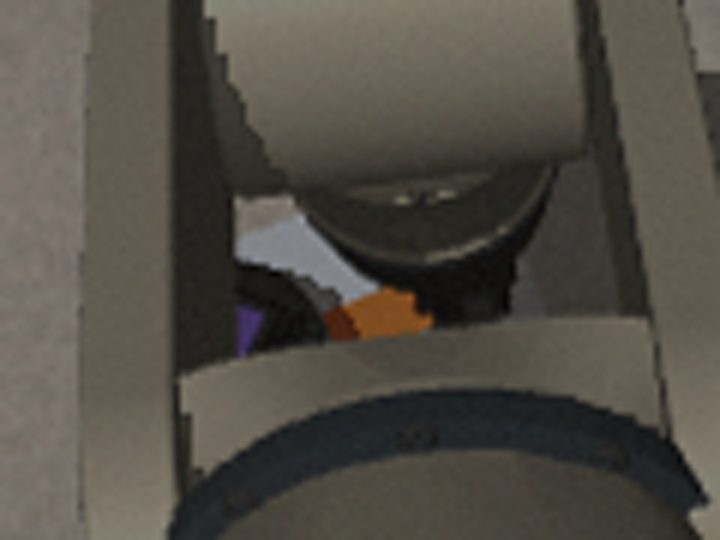

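View pics/side3.png

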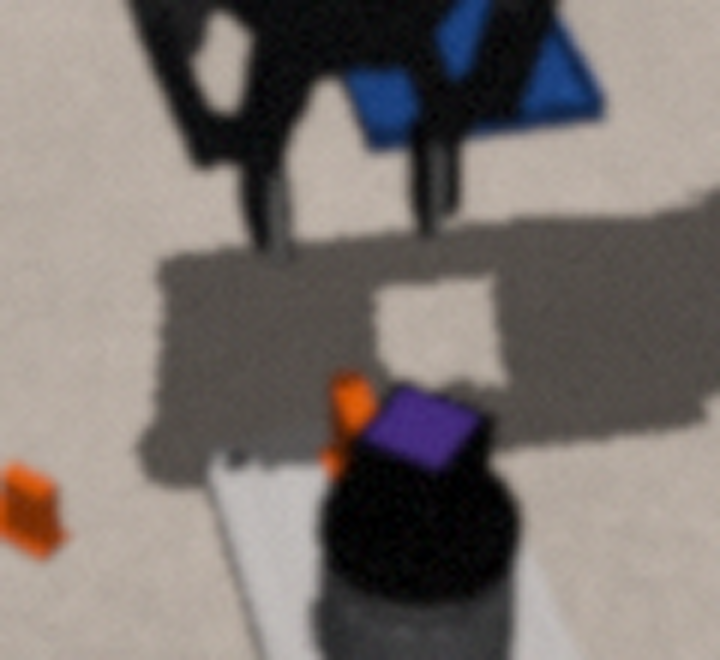

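```bash
python3 -m inch '[{"gripper":0.045,"tx":-0.003,"ty":0.001,"tz":0.02,"spin":0},{"gripper":0.045,"tx":0,"ty":0,"tz":0.025,"spin":0},{"gripper":0.045,"tx":0,"ty":0,"tz":0.025,"spin":0},{"gripper":0.045,"tx":0,"ty":0,"tz":0.015,"spin":0},{"gripper":0.045,"tx":0,"ty":0,"tz":0.01,"spin":0},{"gripper":0.045,"tx":0,"ty":0,"tz":0,"spin":0},{"gripper":0.045,"tx":0,"ty":0,"tz":0,"spin":0},{"gripper":0.045,"tx":0,"ty":0,"tz":0,"spin":0}]';  python3 go.py 563.4 64.8 24 110.9; python3 - <<'E'
from h import *
for n,cr in(("side",(190,160,310,270)),):
    f=grab_frame(n); save(f,n+"4.png",cr,6)
E
```

```text
clock: 4.2
eef_pos: [564.1, 64.5, 25.4]
tcp_rot: [3.14, 0.0, 1.933]
contact_force: [0.1, -0.3, 0.3]
opening: 0.527
now tx 0.6 ty -0.5 tz 1.4 mm
after spin tx 0.6 ty -0.5 tz 1.4 mm
spin -0.2 deg pos [564.1  64.5  25.4] rot [179.9   0.  110.7] F [ 0.1 -0.3  0.3] M [ 0.01  0.03 -0.03] open 0.527 t 4.2 q [ 0.11  0.54  1.9   0.    0.7  -0.25]
```

View pics/side4.png

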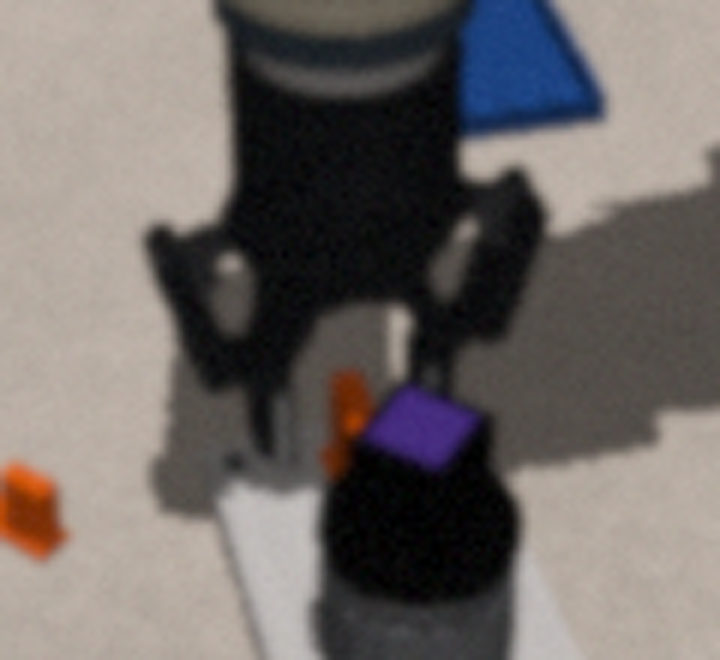

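The tab (col ~350) sits between the fingers (inner edges ~290 and ~415). Closing.

```bash
python3 -m inch '[{"gripper":0.008,"tx":0,"ty":0,"tz":0.001,"spin":0},{"gripper":0.008,"tx":0,"ty":0,"tz":0,"spin":0},{"gripper":0.008,"tx":0,"ty":0,"tz":0,"spin":0},{"gripper":0.008,"tx":0,"ty":0,"tz":0,"spin":0},{"gripper":0.008,"tx":0,"ty":0,"tz":0,"spin":0},{"gripper":0.008,"tx":0,"ty":0,"tz":0,"spin":0},{"gripper":0.008,"tx":0,"ty":0,"tz":0,"spin":0},{"gripper":0.008,"tx":0,"ty":0,"tz":0,"spin":0}]' 50;  python3 go.py 563.4 64.8 24 110.9
```

```text
clock: 5.05
eef_pos: [563.5, 64.3, 23.4]
tcp_rot: [3.141, 0.0, 1.933]
contact_force: [0.1, -0.4, 4.8]
opening: 0.131
now tx 0.5 ty 0.1 tz -0.6 mm
after spin tx 0.5 ty 0.1 tz -0.6 mm
spin -0.2 deg pos [563.5  64.3  23.4] rot [180.    0.  110.7] F [ 0.1 -0.4  4.8] M [ 0.08 -0.11 -0.06] open 0.131 t 5.05 q [ 0.11  0.54  1.9  -0.    0.7  -0.25]
```

```bash
python3 -m inch '[{"gripper":0.008,"tx":-0.003,"ty":0,"tz":0,"spin":0},{"gripper":0.008,"tx":-0.004,"ty":0,"tz":0,"spin":0},{"gripper":0.008,"tx":-0.004,"ty":0,"tz":0,"spin":0},{"gripper":0.008,"tx":-0.004,"ty":0,"tz":0,"spin":0},{"gripper":0.008,"tx":-0.004,"ty":0,"tz":0,"spin":0},{"gripper":0.008,"tx":-0.004,"ty":0,"tz":0,"spin":0},{"gripper":0.008,"tx":-0.004,"ty":0,"tz":0,"spin":0},{"gripper":0.008,"tx":-0.003,"ty":0,"tz":0,"spin":0}]';  python3 go.py 563.4 64.8 24 110.9; python3 - <<'E'
from h import *
for n,cr in(("side",(190,160,310,270)),):
    f=grab_frame(n); save(f,n+"5.png",cr,6)
E
```

```text
clock: 5.85
eef_pos: [573.6, 36.1, 23.1]
tcp_rot: [-3.141, -0.0, 1.932]
contact_force: [-1.3, 3.7, 3.3]
opening: 0.129
now tx 30.5 ty 0.6 tz -0.9 mm
after spin tx 30.5 ty 0.7 tz -0.9 mm
spin -0.2 deg pos [573.6  36.1  23.1] rot [-180.    -0.   110.7] F [-1.3  3.7  3.3] M [ 0.95  0.37 -0.01] open 0.129 t 5.85 q [ 0.06  0.55  1.88  0.    0.71 -0.3 ]
```

View pics/side5.png

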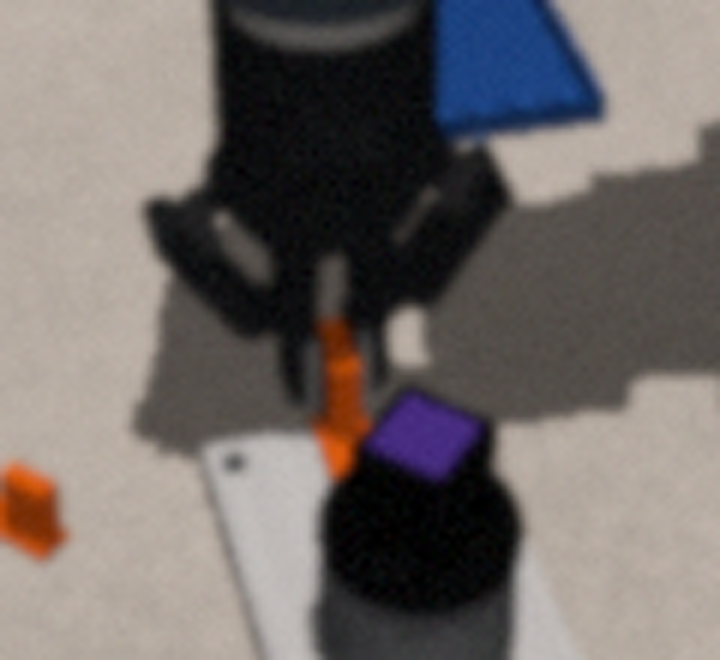

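The shim slides out with about 4 N of drag, and the holder chip (420,430) is still upright. Continuing the pull.

```bash
python3 -m inch '[{"gripper":0.008,"tx":-0.006,"ty":0,"tz":0,"spin":0},{"gripper":0.008,"tx":-0.006,"ty":0,"tz":0,"spin":0},{"gripper":0.008,"tx":-0.006,"ty":0,"tz":0,"spin":0},{"gripper":0.008,"tx":-0.006,"ty":0,"tz":0,"spin":0},{"gripper":0.008,"tx":-0.006,"ty":0,"tz":0,"spin":0},{"gripper":0.008,"tx":-0.006,"ty":0,"tz":0,"spin":0},{"gripper":0.008,"tx":-0.007,"ty":0,"tz":0,"spin":0},{"gripper":0.008,"tx":-0.007,"ty":0,"tz":0,"spin":0}]';  python3 go.py 563.4 64.8 24 110.9; python3 - <<'E'
from h import *
for n,cr in(("side",(190,160,310,270)),):
    f=grab_frame(n); save(f,n+"6.png",cr,6)
E
```

```text
clock: 6.7
eef_pos: [591.7, -11.1, 23.3]
tcp_rot: [-3.142, 0.0, 1.933]
contact_force: [-0.5, 1.8, 3.5]
opening: 0.13
now tx 81.0 ty 0.4 tz -0.7 mm
after spin tx 81.0 ty 0.6 tz -0.7 mm
spin -0.2 deg pos [591.7 -11.1  23.3] rot [-180.     0.   110.7] F [-0.5  1.8  3.5] M [ 0.68  0.18 -0.05] open 0.13 t 6.7 q [-0.02  0.57  1.84 -0.    0.73 -0.38]
```

View pics/side6.png

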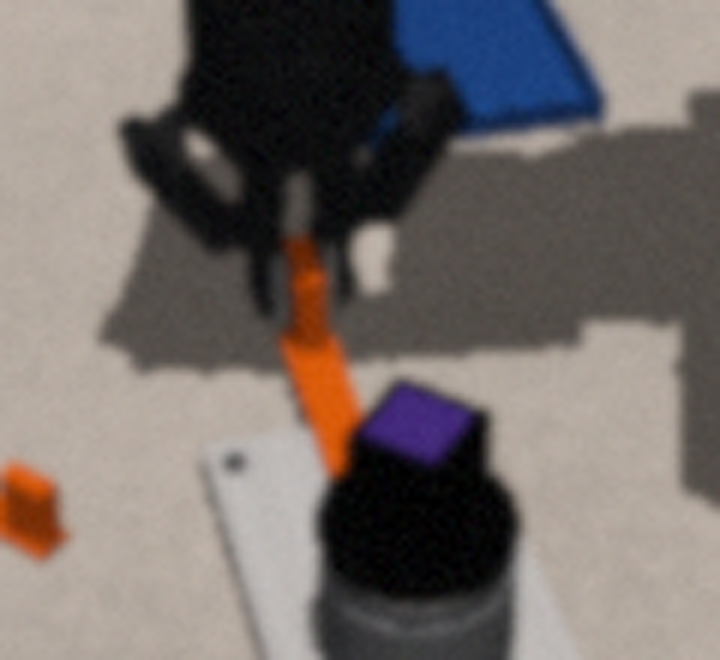

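The shim has been drawn about 81 mm and the chip at (418,425) leans slightly. I'll pull 20 mm more, then lift.

```bash
python3 -m inch '[{"gripper":0.008,"tx":-0.007,"ty":0,"tz":0,"spin":0},{"gripper":0.008,"tx":-0.007,"ty":0,"tz":0,"spin":0},{"gripper":0.008,"tx":-0.007,"ty":0,"tz":0,"spin":0},{"gripper":0.008,"tx":-0.005,"ty":0,"tz":-0.005,"spin":0},{"gripper":0.008,"tx":0,"ty":0,"tz":-0.02,"spin":0},{"gripper":0.008,"tx":0,"ty":0,"tz":-0.03,"spin":0},{"gripper":0.008,"tx":0,"ty":0,"tz":-0.03,"spin":0},{"gripper":0.008,"tx":0,"ty":0,"tz":0,"spin":0}]';  python3 go.py 543 -212 110 109.1; python3 - <<'E'
from h import *
for n,cr in(("side",(190,120,310,270)),("top",(180,140,320,230))):
    f=grab_frame(n); save(f,n+"7.png",cr,4)
E
```

```text
clock: 7.55
eef_pos: [603.6, -35.5, 112.4]
tcp_rot: [3.136, 0.003, 1.933]
contact_force: [-0.1, 0.1, 0.2]
opening: 0.131
now tx -143.6 ty -119.1 tz 2.4 mm
after spin tx -146.9 ty -115.0 tz 2.4 mm
spin 1.6 deg pos [603.6 -35.5 112.4] rot [179.7   0.2 110.7] F [-0.1  0.1  0.2] M [ 0.01 -0.02 -0.05] open 0.131 t 7.55 q [-0.06  0.45  1.78 -0.    0.9  -0.42]
```

View pics/side7.png

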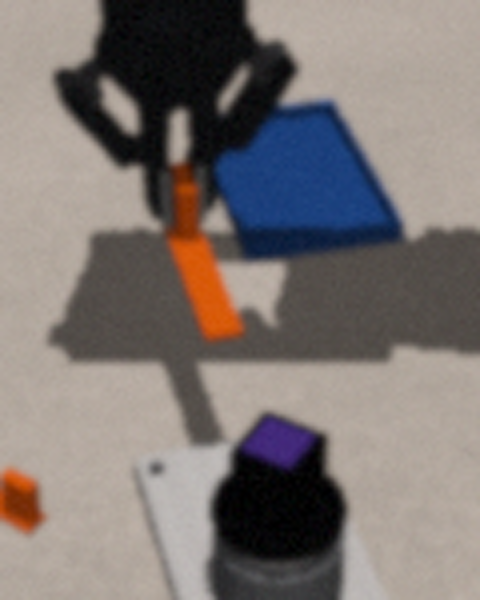

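View pics/top7.png

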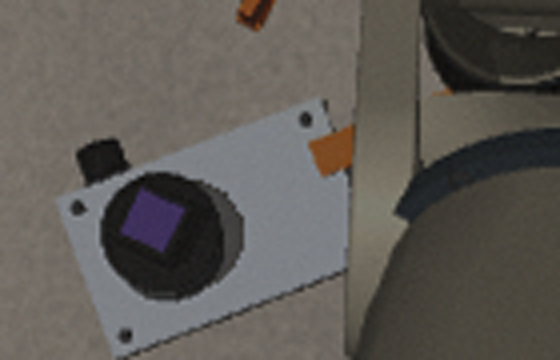

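```bash
python3 go.py 570 -290.6 80 109.1
```

```text
now tx -227.8 ty -119.6 tz 28.9 mm
after spin tx -231.1 ty -113.0 tz 28.9 mm
spin 1.6 deg pos [601.2 -35.2 108.9] rot [1.799e+02 1.000e-01 1.107e+02] F [-0.  -0.2 -0.4] M [-0.    0.01 -0.01] open 0.131 t 7.65 q [-0.06  0.46  1.78 -0.    0.9  -0.42]
```

```bash
python3 -m inch '[{"gripper":0.008,"tx":0,"ty":0,"tz":0,"spin":1.6},{"gripper":0.008,"tx":-0.03,"ty":-0.015,"tz":0,"spin":0},{"gripper":0.008,"tx":-0.041,"ty":-0.02,"tz":0,"spin":0},{"gripper":0.008,"tx":-0.041,"ty":-0.02,"tz":0,"spin":0},{"gripper":0.008,"tx":-0.041,"ty":-0.02,"tz":0,"spin":0},{"gripper":0.008,"tx":-0.041,"ty":-0.02,"tz":0,"spin":0},{"gripper":0.008,"tx":-0.037,"ty":-0.018,"tz":0.02,"spin":0},{"gripper":0.008,"tx":0,"ty":0,"tz":0.01,"spin":0}]';python3 -m inch '[{"gripper":0.008,"tx":0,"ty":0,"tz":0,"spin":0},{"gripper":0.008,"tx":0,"ty":0,"tz":0,"spin":0},{"gripper":0.008,"tx":0,"ty":0,"tz":0,"spin":0},{"gripper":0.008,"tx":0,"ty":0,"tz":0.01,"spin":0},{"gripper":0.008,"tx":0,"ty":0,"tz":0.01,"spin":0},{"gripper":0.008,"tx":0,"ty":0,"tz":0.01,"spin":0},{"gripper":0.008,"tx":0,"ty":0,"tz":0,"spin":0},{"gripper":0.008,"tx":0,"ty":0,"tz":0,"spin":0}]';  python3 go.py 570 -290.6 14 109.1; python3 - <<'E'
from h import *
for n,cr in(("side",(210,90,310,210)),("top",(300,100,460,240))):
    f=grab_frame(n); save(f,n+"8.png",cr,4)
E
```

```text
clock: 8.45
eef_pos: [567.9, -294.5, 75.9]
tcp_rot: [-3.14, -0.0, 1.9]
contact_force: [0.6, -0.5, -0.8]
opening: 0.132
clock: 9.25
eef_pos: [569.4, -289.8, 47.7]
tcp_rot: [-3.141, -0.001, 1.905]
contact_force: [0.1, 0.4, -1.8]
opening: 0.131
now tx -0.9 ty 0.3 tz 33.7 mm
after spin tx -0.9 ty 0.3 tz 33.7 mm
spin 0.0 deg pos [ 569.4 -289.8   47.7] rot [-180.    -0.   109.1] F [ 0.1  0.4 -1.8] M [0.01 0.   0.02] open 0.131 t 9.25 q [-0.47  0.59  1.73 -0.    0.83 -0.81]
```

View pics/side8.png

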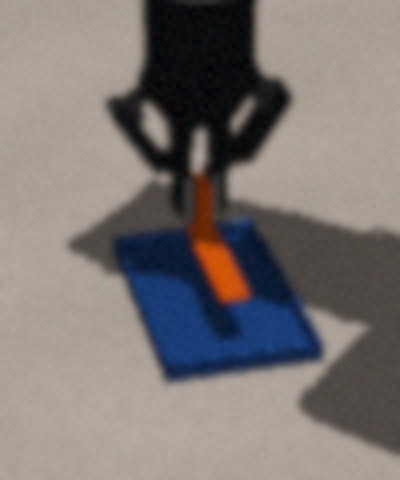

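View pics/top8.png

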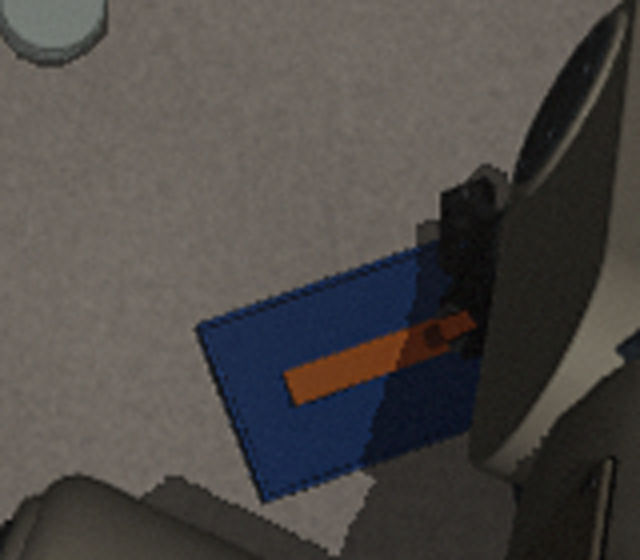

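The shim is centred over the tray, its tip at about (290,385) in the top crop. I'll lower it the remaining ~33 mm.

```bash
python3 -m inch '[{"gripper":0.008,"tx":0,"ty":0,"tz":0.01,"spin":0},{"gripper":0.008,"tx":0,"ty":0,"tz":0.01,"spin":0},{"gripper":0.008,"tx":0,"ty":0,"tz":0.007,"spin":0},{"gripper":0.008,"tx":0,"ty":0,"tz":0.004,"spin":0},{"gripper":0.008,"tx":0,"ty":0,"tz":0.002,"spin":0},{"gripper":0.008,"tx":0,"ty":0,"tz":0,"spin":0},{"gripper":0.008,"tx":0,"ty":0,"tz":0,"spin":0},{"gripper":0.008,"tx":0,"ty":0,"tz":0,"spin":0}]';  python3 go.py 570 -290.6 14 109.1
```

```text
clock: 10.15
eef_pos: [569.9, -290.2, 15.6]
tcp_rot: [3.141, 0.0, 1.905]
contact_force: [0.2, 0.2, 0.1]
opening: 0.132
now tx -0.4 ty -0.1 tz 1.6 mm
after spin tx -0.4 ty -0.1 tz 1.6 mm
spin 0.0 deg pos [ 569.9 -290.2   15.6] rot [180.    0.  109.1] F [0.2 0.2 0.1] M [ 0.06 -0.05  0.01] open 0.132 t 10.15 q [-0.47  0.63  1.74 -0.    0.77 -0.81]
```

```bash
python3 -m inch '[{"gripper":0.008,"tx":0,"ty":0,"tz":0.001,"spin":0},{"gripper":0.008,"tx":0,"ty":0,"tz":0.001,"spin":0},{"gripper":0.008,"tx":0,"ty":0,"tz":0,"spin":0},{"gripper":0.03,"tx":0,"ty":0,"tz":0,"spin":0},{"gripper":0.03,"tx":0,"ty":0,"tz":0,"spin":0},{"gripper":0.03,"tx":0,"ty":0,"tz":0,"spin":0},{"gripper":0.03,"tx":0,"ty":0,"tz":0,"spin":0},{"gripper":0.03,"tx":0,"ty":0,"tz":0,"spin":0}]';  python3 go.py 570 -290.6 14 109.1
python3 -m inch '[{"gripper":0.03,"tx":0,"ty":0,"tz":-0.01,"spin":0},{"gripper":0.03,"tx":0,"ty":0,"tz":-0.02,"spin":0},{"gripper":0.03,"tx":0,"ty":0,"tz":-0.03,"spin":0},{"gripper":0.03,"tx":0,"ty":0,"tz":-0.04,"spin":0},{"gripper":0.03,"tx":0,"ty":0,"tz":-0.04,"spin":0},{"gripper":0.03,"tx":0,"ty":0,"tz":-0.04,"spin":0},{"gripper":0.03,"tx":0.04,"ty":0,"tz":0,"spin":0},{"gripper":0.06,"tx":0.05,"ty":0,"tz":0,"spin":0}]'
python3 - <<'E'
from h import *
for n,cr in(("side",(190,120,310,270)),("top",(180,140,450,240))):
    f=grab_frame(n); save(f,n+"9.png",cr,4 if n=="side" else 2.9)
E
```

```text
clock: 10.95
eef_pos: [569.6, -290.1, 13.2]
tcp_rot: [-3.142, -0.0, 1.905]
contact_force: [-0.3, -0.5, 0.0]
opening: 0.352
now tx -0.6 ty 0.2 tz -0.8 mm
after spin tx -0.6 ty 0.2 tz -0.8 mm
spin 0.0 deg pos [ 569.6 -290.1   13.2] rot [-180.    -0.   109.1] F [-0.3 -0.5  0. ] M [-0.01  0.03  0.03] open 0.352 t 10.95 q [-0.47  0.63  1.74 -0.    0.77 -0.81]
clock: 11.75
eef_pos: [541.2, -205.8, 195.7]
tcp_rot: [3.138, 0.003, 1.902]
contact_force: [0.0, 2.2, 0.1]
opening: 0.51
```

View pics/side9.png

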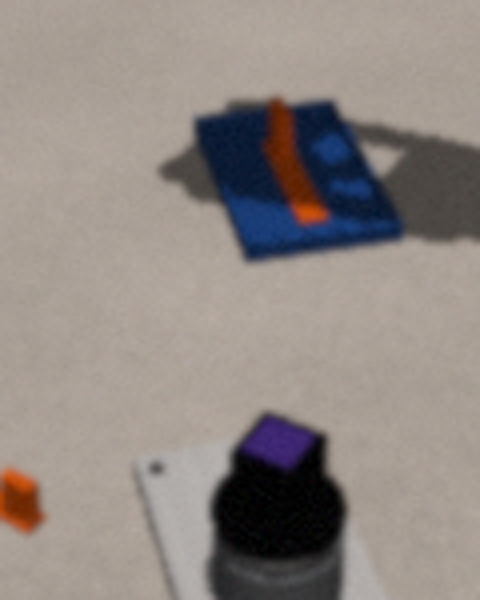

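View pics/top9.png

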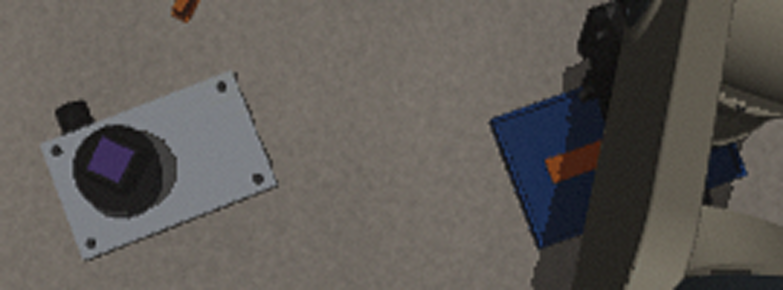

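The shim lies flat in the tray, with its tip at about (552,168) in the top crop and (312,215) in the side crop. The holder is standing free. Next I'll measure the block's pose.

```bash
cat > chip.py <<'E'
from h import *
from scipy.optimize import least_squares
import sys
zt=float(sys.argv[1]); tag=sys.argv[2]
cen={}
fs={n:grab_frame(n) for n in("top","side")}; d={}
for n in fs:
    f=fs[n]; im=cv2.cvtColor(cv2.resize(f["pixels"],None,fx=6,fy=6,interpolation=cv2.INTER_CUBIC),cv2.COLOR_RGB2HSV)
    m=((im[...,0]>118)&(im[...,0]<150)&(im[...,1]>80)&(im[...,2]>45)).astype(np.uint8)
    if n=="top": m[:,1800:]=0
    k,lab,st,ce=cv2.connectedComponentsWithStats(m)
    if k<2: print(n,"none"); continue
    i=1+st[1:,4].argmax(); c=(ce[i]+.5)/6-.5; cen[n]=c
    ct=cv2.findContours((lab==i).astype(np.uint8),cv2.RETR_EXTERNAL,cv2.CHAIN_APPROX_NONE)[0][0][:,0]
    P=np.array([atz(f,(q+.5)/6-.5,zt)[:2] for q in ct],np.float32); r=cv2.minAreaRect(P)
    print(n,"centre px",c.round(1),"at z",zt,atz(f,c,zt)[:2].round(1),"rect",np.round(r[0],1),np.round(r[1],1),"ang",round(r[2],1))
if len(cen)==2: print("tri",tri(fs["top"],cen["top"],fs["side"],cen["side"]).round(1))
E
python3 chip.py 112 a
```

```text
top centre px [217.6 194.6] at z 112.0 [534.4 142.1] rect [534.2 142.1] [27.  27.2] ang 64.8
side centre px [259.2 230.3] at z 112.0 [533.6 143.5] rect [533.5 143.2] [28.7 28.8] ang 65.3
tri [534.1 142.3 111. ]
```

```bash
python3 go.py 534.2 142.2 160 65
```

```text
now tx 329.2 ty 108.4 tz 34.4 mm
after spin tx 311.5 ty -151.9 tz 34.4 mm
spin 44.2 deg pos [ 540.2 -204.3  194.4] rot [1.799e+02 1.000e-01 1.092e+02] F [-0.1 -0.4 -0.2] M [ 0.02 -0.01  0.01] open 0.7 t 11.95 q [-0.36  0.32  1.77 -0.    1.05 -0.7 ]
```

```bash
python3 -m inch '[{"gripper":0.065,"tx":0.037,"ty":0.013,"tz":0,"spin":0},{"gripper":0.065,"tx":0.043,"ty":0.014,"tz":0,"spin":0},{"gripper":0.065,"tx":0.043,"ty":0.014,"tz":0,"spin":0},{"gripper":0.065,"tx":0.043,"ty":0.014,"tz":0,"spin":0},{"gripper":0.065,"tx":0.043,"ty":0.014,"tz":0,"spin":0},{"gripper":0.065,"tx":0.043,"ty":0.014,"tz":0,"spin":0},{"gripper":0.065,"tx":0.043,"ty":0.014,"tz":0,"spin":0},{"gripper":0.065,"tx":0.034,"ty":0.011,"tz":0,"spin":0}]'
python3 -m inch '[{"gripper":0.065,"tx":0,"ty":0,"tz":0,"spin":7.4},{"gripper":0.065,"tx":0,"ty":0,"tz":0,"spin":7.4},{"gripper":0.065,"tx":0,"ty":0,"tz":0,"spin":7.4},{"gripper":0.065,"tx":0,"ty":0,"tz":0,"spin":7.4},{"gripper":0.065,"tx":0,"ty":0,"tz":0,"spin":7.4},{"gripper":0.065,"tx":0,"ty":0,"tz":0,"spin":7.2},{"gripper":0.065,"tx":0,"ty":0,"tz":0,"spin":0},{"gripper":0.065,"tx":0,"ty":0,"tz":0,"spin":0}]'
python3 go.py 534.2 142.2 130 65
```

```text
clock: 12.75
eef_pos: [535.4, 143.0, 193.8]
tcp_rot: [3.14, 0.0, 1.905]
contact_force: [0.4, 0.2, 1.2]
opening: 0.761
clock: 13.55
eef_pos: [535.1, 140.8, 193.4]
tcp_rot: [3.141, -0.0, 1.136]
contact_force: [-0.9, -0.1, 0.1]
opening: 0.76
now tx 0.9 ty -1.5 tz 63.4 mm
after spin tx 0.9 ty -1.5 tz 63.4 mm
spin 0.1 deg pos [535.1 140.8 193.4] rot [180.   -0.   65.1] F [-0.9 -0.1  0.1] M [ 0.04 -0.03  0.  ] open 0.76 t 13.55 q [ 0.25  0.28  1.83 -0.    1.03  0.69]
```

```bash
python3 -m inch '[{"gripper":0.065,"tx":0.001,"ty":-0.0015,"tz":0.02,"spin":0},{"gripper":0.065,"tx":0,"ty":0,"tz":0.02,"spin":0},{"gripper":0.065,"tx":0,"ty":0,"tz":0.02,"spin":0},{"gripper":0.065,"tx":0,"ty":0,"tz":0.01,"spin":0},{"gripper":0.065,"tx":0,"ty":0,"tz":0,"spin":0},{"gripper":0.065,"tx":0,"ty":0,"tz":0,"spin":0},{"gripper":0.065,"tx":0,"ty":0,"tz":0,"spin":0},{"gripper":0.065,"tx":0,"ty":0,"tz":0,"spin":0}]'
python3 go.py 534.2 142.2 79 65;python3 - <<'E'
from h import *
for n,cr in(("side",(190,140,310,290)),("top",(160,140,300,250))):
    f=grab_frame(n); save(f,n+"10.png",cr,4)
E
```

```text
clock: 14.35
eef_pos: [534.1, 142.8, 124.2]
tcp_rot: [3.14, -0.001, 1.134]
contact_force: [-0.7, -0.3, 0.1]
opening: 0.762
now tx -0.5 ty 0.4 tz 45.2 mm
after spin tx -0.5 ty 0.4 tz 45.2 mm
spin -0.1 deg pos [534.1 142.8 124.2] rot [ 1.799e+02 -1.000e-01  6.490e+01] F [-0.7 -0.3  0.1] M [-0.02  0.03  0.03] open 0.762 t 14.35 q [ 0.26  0.37  1.88 -0.    0.89  0.7 ]
```

View pics/side10.png

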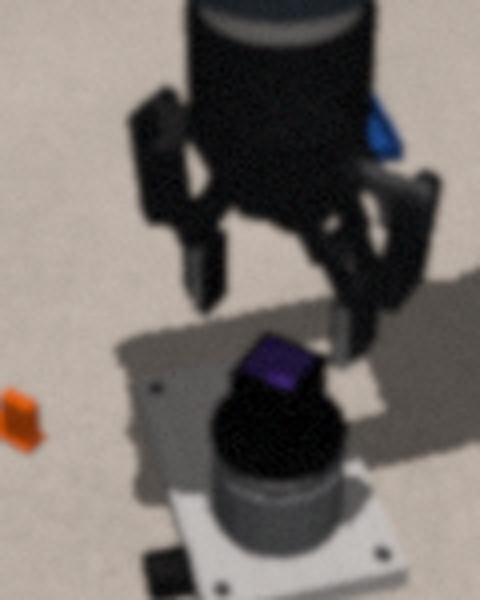

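View pics/top10.png

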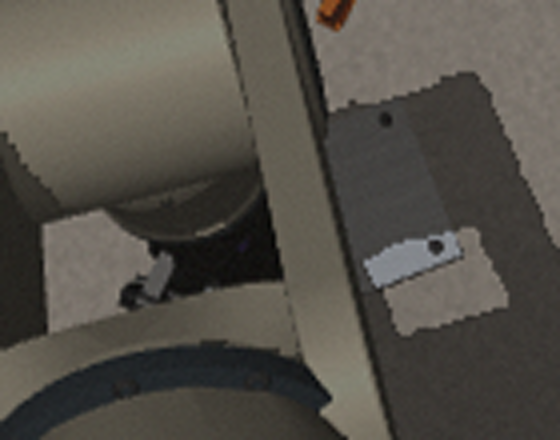

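```bash
python3 -m inch '[{"gripper":0.065,"tx":0,"ty":0,"tz":0.01,"spin":0},{"gripper":0.065,"tx":0,"ty":0,"tz":0.015,"spin":0},{"gripper":0.065,"tx":0,"ty":0,"tz":0.01,"spin":0},{"gripper":0.065,"tx":0,"ty":0,"tz":0.008,"spin":0},{"gripper":0.065,"tx":0,"ty":0,"tz":0,"spin":0},{"gripper":0.065,"tx":0,"ty":0,"tz":0,"spin":0},{"gripper":0.065,"tx":0,"ty":0,"tz":0,"spin":0},{"gripper":0.065,"tx":0,"ty":0,"tz":0,"spin":0}]'
python3 go.py 534.2 142.2 79 65
```

```text
clock: 15.25
eef_pos: [533.8, 142.8, 80.8]
tcp_rot: [3.141, -0.001, 1.133]
contact_force: [0.1, -0.4, 1.1]
opening: 0.759
now tx -0.4 ty 0.6 tz 1.8 mm
after spin tx -0.4 ty 0.6 tz 1.8 mm
spin -0.1 deg pos [533.8 142.8  80.8] rot [180.   -0.   64.9] F [ 0.1 -0.4  1.1] M [ 0.03 -0.04  0.  ] open 0.759 t 15.25 q [ 0.26  0.43  1.91 -0.    0.8   0.7 ]
```

```bash
python3 -m inch '[{"gripper":0.03,"tx":0,"ty":0,"tz":0,"spin":0},{"gripper":0.03,"tx":0,"ty":0,"tz":0,"spin":0},{"gripper":0.03,"tx":0,"ty":0,"tz":0,"spin":0},{"gripper":0.03,"tx":0,"ty":0,"tz":0,"spin":0},{"gripper":0.03,"tx":0,"ty":0,"tz":0,"spin":0},{"gripper":0.03,"tx":0,"ty":0,"tz":0,"spin":0},{"gripper":0.03,"tx":0,"ty":0,"tz":0,"spin":0},{"gripper":0.03,"tx":0,"ty":0,"tz":0,"spin":0}]' 40
python3 go.py 534.2 142.2 79 65
```

```text
clock: 16.05
eef_pos: [533.6, 142.8, 80.6]
tcp_rot: [3.141, -0.0, 1.133]
contact_force: [-1.1, 0.8, 6.4]
opening: 0.396
now tx -0.3 ty 0.8 tz 1.6 mm
after spin tx -0.3 ty 0.8 tz 1.6 mm
spin -0.1 deg pos [533.6 142.8  80.6] rot [180.   -0.   64.9] F [-1.1  0.8  6.4] M [0.06 0.32 0.03] open 0.396 t 16.05 q [0.26 0.43 1.91 0.   0.8  0.7 ]
```

```bash
python3 -m inch '[{"gripper":0.03,"tx":0,"ty":0,"tz":0.001,"spin":0},{"gripper":0.03,"tx":0,"ty":0,"tz":0.001,"spin":0},{"gripper":0.03,"tx":0,"ty":0,"tz":0,"spin":-3},{"gripper":0.03,"tx":0,"ty":0,"tz":0,"spin":-3},{"gripper":0.03,"tx":0,"ty":0,"tz":0,"spin":-3},{"gripper":0.03,"tx":0,"ty":0,"tz":0,"spin":-3},{"gripper":0.03,"tx":0,"ty":0,"tz":0,"spin":0},{"gripper":0.03,"tx":0,"ty":0,"tz":0,"spin":0}]' 40
python3 go.py 534.2 142.2 79 65
```

```text
clock: 16.85
eef_pos: [534.3, 143.2, 80.4]
tcp_rot: [3.14, -0.001, 1.343]
contact_force: [-6.4, -0.2, 25.4]
opening: 0.394
now tx -1.0 ty 0.2 tz 1.4 mm
after spin tx -0.9 ty 0.4 tz 1.4 mm
spin 11.9 deg pos [534.3 143.2  80.4] rot [ 1.799e+02 -1.000e-01  7.690e+01] F [-6.4 -0.2 25.4] M [-0.    1.28  0.17] open 0.394 t 16.85 q [0.26 0.43 1.91 0.   0.8  0.49]
```

```bash
python3 -m inch '[{"gripper":0.03,"tx":0,"ty":0,"tz":0,"spin":-2},{"gripper":0.03,"tx":0,"ty":0,"tz":0,"spin":-2},{"gripper":0.03,"tx":0,"ty":0,"tz":0,"spin":-2},{"gripper":0.03,"tx":0,"ty":0,"tz":0,"spin":0},{"gripper":0.03,"tx":0,"ty":0,"tz":0,"spin":0},{"gripper":0.03,"tx":0,"ty":0,"tz":0,"spin":0},{"gripper":0.03,"tx":0,"ty":0,"tz":0,"spin":0},{"gripper":0.03,"tx":0,"ty":0,"tz":0,"spin":0}]' 40
python3 go.py 534.2 142.2 79 65
```

```text
clock: 17.65
eef_pos: [534.3, 143.2, 80.4]
tcp_rot: [3.14, -0.001, 1.447]
contact_force: [-6.1, 0.2, 25.0]
opening: 0.391
now tx -1.0 ty 0.0 tz 1.4 mm
after spin tx -0.9 ty 0.3 tz 1.4 mm
spin 17.9 deg pos [534.3 143.2  80.4] rot [ 1.799e+02 -1.000e-01  8.290e+01] F [-6.1  0.2 25. ] M [0.01 1.26 0.03] open 0.391 t 17.65 q [0.26 0.43 1.91 0.   0.8  0.38]
```

```bash
python3 -m inch '[{"gripper":0.03,"tx":0,"ty":0,"tz":0,"spin":-2},{"gripper":0.03,"tx":0,"ty":0,"tz":0,"spin":0},{"gripper":0.03,"tx":0,"ty":0,"tz":0,"spin":-2},{"gripper":0.03,"tx":0,"ty":0,"tz":0,"spin":0},{"gripper":0.03,"tx":0,"ty":0,"tz":0,"spin":-2},{"gripper":0.03,"tx":0,"ty":0,"tz":0,"spin":0},{"gripper":0.03,"tx":0,"ty":0,"tz":0,"spin":0},{"gripper":0.03,"tx":0,"ty":0,"tz":0,"spin":0}]'
python3 go.py 534.2 142.2 79 65|tail -1
```

```text
clock: 18.45
eef_pos: [534.3, 143.2, 80.4]
tcp_rot: [3.14, -0.001, 1.552]
contact_force: [-6.3, 0.5, 23.9]
opening: 0.391
spin 23.9 deg pos [534.3 143.2  80.4] rot [179.9  -0.   88.9] F [-6.3  0.5 23.9] M [-0.04  1.17  0.  ] open 0.391 t 18.45 q [0.26 0.43 1.91 0.   0.8  0.28]
```

```bash
python3 -m inch '[{"gripper":0.03,"tx":0,"ty":0,"tz":0,"spin":-2},{"gripper":0.03,"tx":0,"ty":0,"tz":0,"spin":0},{"gripper":0.03,"tx":0,"ty":0,"tz":0,"spin":-2},{"gripper":0.03,"tx":0,"ty":0,"tz":0,"spin":0},{"gripper":0.03,"tx":0,"ty":0,"tz":0,"spin":-2},{"gripper":0.03,"tx":0,"ty":0,"tz":0,"spin":0},{"gripper":0.03,"tx":0,"ty":0,"tz":0,"spin":0},{"gripper":0.03,"tx":0,"ty":0,"tz":0,"spin":0}]'
python3 go.py 534.2 142.2 79 65|tail -1
```

```text
clock: 19.25
eef_pos: [534.3, 143.1, 80.3]
tcp_rot: [3.14, -0.001, 1.657]
contact_force: [-5.7, -0.5, 22.1]
opening: 0.397
spin 29.9 deg pos [534.3 143.1  80.3] rot [179.9  -0.   94.9] F [-5.7 -0.5 22.1] M [-0.06  1.06 -0.04] open 0.397 t 19.25 q [0.26 0.43 1.91 0.   0.8  0.17]
```

```bash
python3 -m inch '[{"gripper":0.03,"tx":0,"ty":0,"tz":0,"spin":-2},{"gripper":0.03,"tx":0,"ty":0,"tz":0,"spin":0},{"gripper":0.03,"tx":0,"ty":0,"tz":0,"spin":-2},{"gripper":0.03,"tx":0,"ty":0,"tz":0,"spin":0},{"gripper":0.03,"tx":0,"ty":0,"tz":0,"spin":-2},{"gripper":0.03,"tx":0,"ty":0,"tz":0,"spin":0},{"gripper":0.03,"tx":0,"ty":0,"tz":0,"spin":0},{"gripper":0.03,"tx":0,"ty":0,"tz":0,"spin":0}]'
python3 go.py 534.2 142.2 79 65|tail -1
python3 - <<'E'
from h import *
for n,cr in(("side",(210,180,310,290)),):
    f=grab_frame(n); save(f,n+"11.png",cr,6)
E
```

```text
clock: 20.05
eef_pos: [534.3, 143.1, 80.0]
tcp_rot: [3.14, -0.0, 1.761]
contact_force: [-4.1, -0.1, 20.2]
opening: 0.392
spin 35.9 deg pos [534.3 143.1  80. ] rot [179.9  -0.  100.9] F [-4.1 -0.1 20.2] M [-0.09  0.86 -0.05] open 0.392 t 20.05 q [0.26 0.43 1.91 0.   0.8  0.07]
```

View pics/side11.png

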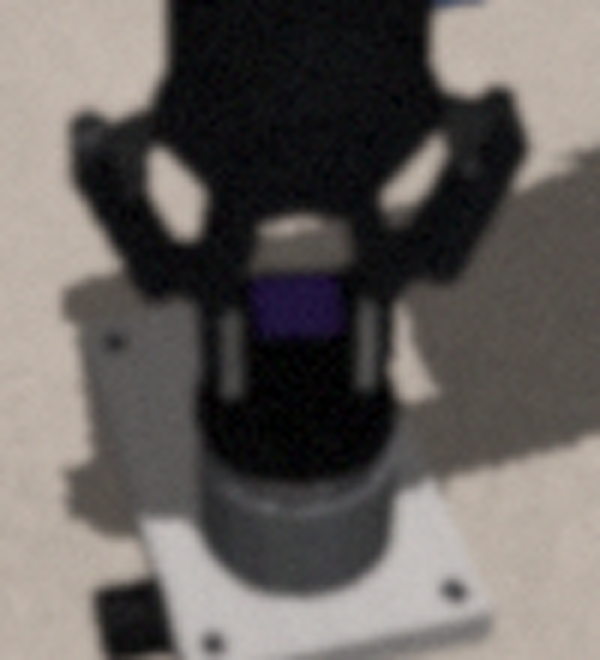

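The chip at (297,305) has turned with the jaws, so the holder is rotating. Continuing with a little more press.

```bash
python3 -m inch '[{"gripper":0.03,"tx":0,"ty":0,"tz":0.0005,"spin":-2},{"gripper":0.03,"tx":0,"ty":0,"tz":0,"spin":0},{"gripper":0.03,"tx":0,"ty":0,"tz":0,"spin":-2},{"gripper":0.03,"tx":0,"ty":0,"tz":0,"spin":0},{"gripper":0.03,"tx":0,"ty":0,"tz":0,"spin":-2},{"gripper":0.03,"tx":0,"ty":0,"tz":0,"spin":0},{"gripper":0.03,"tx":0,"ty":0,"tz":0,"spin":0},{"gripper":0.03,"tx":0,"ty":0,"tz":0,"spin":0}]'
python3 go.py 534.2 142.2 79 65|tail -1
```

```text
clock: 20.9
eef_pos: [533.7, 143.1, 77.5]
tcp_rot: [3.141, -0.0, 1.866]
contact_force: [0.6, 4.2, -1.3]
opening: 0.387
spin 41.9 deg pos [533.7 143.1  77.5] rot [180.   -0.  106.9] F [ 0.6  4.2 -1.3] M [ 0.99 -0.23  0.06] open 0.387 t 20.9 q [ 0.26  0.44  1.91  0.    0.79 -0.04]
```

```bash
python3 -m inch '[{"gripper":0.03,"tx":0,"ty":0,"tz":0,"spin":-2},{"gripper":0.03,"tx":0,"ty":0,"tz":0,"spin":0},{"gripper":0.03,"tx":0,"ty":0,"tz":0,"spin":-2},{"gripper":0.03,"tx":0,"ty":0,"tz":0,"spin":0},{"gripper":0.03,"tx":0,"ty":0,"tz":0,"spin":-2},{"gripper":0.03,"tx":0,"ty":0,"tz":0,"spin":0},{"gripper":0.03,"tx":0,"ty":0,"tz":0,"spin":0},{"gripper":0.03,"tx":0,"ty":0,"tz":0,"spin":0}]'
python3 go.py 534.2 142.2 79 65|tail -1
```

```text
clock: 21.7
eef_pos: [533.3, 142.7, 77.6]
tcp_rot: [-3.141, -0.0, 1.97]
contact_force: [0.8, 3.7, -5.6]
opening: 0.394
spin 47.9 deg pos [533.3 142.7  77.6] rot [-180.    -0.   112.9] F [ 0.8  3.7 -5.6] M [ 0.81 -0.1  -0.01] open 0.394 t 21.7 q [ 0.26  0.44  1.91  0.    0.79 -0.14]
```

The force fell from 20 N to about 0 and the TCP sank 2.5 mm near yaw 107°, so the foot found the recess. I'll turn back a few degrees and press on down.

```bash
python3 -m inch '[{"gripper":0.03,"tx":0,"ty":0,"tz":0,"spin":2},{"gripper":0.03,"tx":0,"ty":0,"tz":0,"spin":1.5},{"gripper":0.03,"tx":0,"ty":0,"tz":0.001,"spin":0},{"gripper":0.03,"tx":0,"ty":0,"tz":0.001,"spin":0},{"gripper":0.03,"tx":0,"ty":0,"tz":0.001,"spin":0},{"gripper":0.03,"tx":0,"ty":0,"tz":0.001,"spin":0},{"gripper":0.03,"tx":0,"ty":0,"tz":0,"spin":0},{"gripper":0.03,"tx":0,"ty":0,"tz":0,"spin":0}]'
python3 go.py 534.2 142.2 79 65|tail -1
```

```text
clock: 22.5
eef_pos: [533.4, 142.7, 73.6]
tcp_rot: [-3.141, 0.0, 1.91]
contact_force: [-0.4, 3.4, -3.9]
opening: 0.394
spin 44.4 deg pos [533.4 142.7  73.6] rot [-180.     0.   109.4] F [-0.4  3.4 -3.9] M [ 0.71 -0.15  0.08] open 0.394 t 22.5 q [ 0.26  0.44  1.91 -0.    0.79 -0.08]
```

```bash
python3 -m inch '[{"gripper":0.03,"tx":0,"ty":0,"tz":0.001,"spin":0},{"gripper":0.03,"tx":0,"ty":0,"tz":0.001,"spin":0},{"gripper":0.03,"tx":0,"ty":0,"tz":0.001,"spin":0},{"gripper":0.03,"tx":0,"ty":0,"tz":0.001,"spin":0},{"gripper":0.03,"tx":0,"ty":0,"tz":0.001,"spin":0},{"gripper":0.03,"tx":0,"ty":0,"tz":0,"spin":0},{"gripper":0.03,"tx":0,"ty":0,"tz":0,"spin":0},{"gripper":0.03,"tx":0,"ty":0,"tz":0,"spin":0}]'
python3 go.py 534.2 142.2 79 65|tail -1
```

```text
clock: 23.3
eef_pos: [533.5, 142.8, 70.6]
tcp_rot: [3.141, -0.0, 1.91]
contact_force: [-7.5, 1.4, 20.9]
opening: 0.389
spin 44.4 deg pos [533.5 142.8  70.6] rot [180.   -0.  109.4] F [-7.5  1.4 20.9] M [0.29 1.37 0.03] open 0.389 t 23.3 q [ 0.26  0.45  1.91  0.    0.78 -0.08]
```

The holder bottomed out at 70.6 mm, a 10 mm drop, with 21 N of resistance. I'll unload it, open the jaws and retreat upward.

```bash
python3 -m inch '[{"gripper":0.03,"tx":0,"ty":0,"tz":-0.001,"spin":0},{"gripper":0.03,"tx":0,"ty":0,"tz":0,"spin":0},{"gripper":0.065,"tx":0,"ty":0,"tz":0,"spin":0},{"gripper":0.065,"tx":0,"ty":0,"tz":0,"spin":0},{"gripper":0.065,"tx":0,"ty":0,"tz":0,"spin":0},{"gripper":0.065,"tx":0,"ty":0,"tz":0,"spin":0},{"gripper":0.065,"tx":0,"ty":0,"tz":0,"spin":0},{"gripper":0.065,"tx":0,"ty":0,"tz":0,"spin":0}]'
python3 go.py 534.2 142.2 79 65|tail -1
python3 -m inch '[{"gripper":0.065,"tx":0,"ty":0,"tz":-0.01,"spin":0},{"gripper":0.065,"tx":0,"ty":0,"tz":-0.02,"spin":0},{"gripper":0.065,"tx":0,"ty":0,"tz":-0.03,"spin":0},{"gripper":0.065,"tx":0,"ty":0,"tz":-0.04,"spin":0},{"gripper":0.065,"tx":0,"ty":0,"tz":-0.04,"spin":0},{"gripper":0.065,"tx":0,"ty":0,"tz":-0.04,"spin":0},{"gripper":0.065,"tx":0,"ty":0,"tz":0,"spin":0},{"gripper":0.065,"tx":0,"ty":0,"tz":0,"spin":0}]'
python3 -m inch '[{"gripper":0.065,"tx":0.03,"ty":-0.03,"tz":0,"spin":0},{"gripper":0.065,"tx":0.03,"ty":-0.03,"tz":0,"spin":0},{"gripper":0.065,"tx":0.03,"ty":-0.03,"tz":0,"spin":0},{"gripper":0.065,"tx":0.03,"ty":-0.03,"tz":0,"spin":0},{"gripper":0.065,"tx":0.03,"ty":-0.03,"tz":0,"spin":0},{"gripper":0.065,"tx":0.03,"ty":-0.03,"tz":0,"spin":0},{"gripper":0.065,"tx":0,"ty":0,"tz":0,"spin":0},{"gripper":0.065,"tx":0,"ty":0,"tz":0,"spin":0}]'
python3 chip.py 102 b;python3 - <<'E'
from h import *
for n,cr in(("side",(130,120,390,370)),("top",(120,80,450,310))):
    f=grab_frame(n); save(f,n+"12.png",cr,2.4)
E
```

```text
clock: 24.1
eef_pos: [533.5, 142.6, 69.7]
tcp_rot: [-3.141, 0.0, 1.91]
contact_force: [-0.1, -0.6, 0.3]
opening: 0.761
spin 44.4 deg pos [533.5 142.6  69.7] rot [-180.     0.   109.4] F [-0.1 -0.6  0.3] M [-0.08 -0.02 -0.04] open 0.761 t 24.1 q [ 0.26  0.45  1.91 -0.    0.78 -0.08]
clock: 24.9
eef_pos: [533.9, 142.9, 251.4]
tcp_rot: [3.139, 0.0, 1.91]
contact_force: [0.1, -0.5, -0.8]
opening: 0.76
clock: 25.7
eef_pos: [302.8, 252.6, 249.0]
tcp_rot: [-3.14, 0.001, 1.912]
contact_force: [1.1, -0.6, -0.2]
opening: 0.763
top centre px [218.1 195.6] at z 102.0 [533.7 142.3] rect [533.8 142.5] [27.4 26.9] ang 19.2
side centre px [259.5 234.3] at z 102.0 [532.9 143.5] rect [533.1 143.5] [29.4 28.9] ang 20.2
tri [533.4 142.4 101.1]
```

View pics/side12.png

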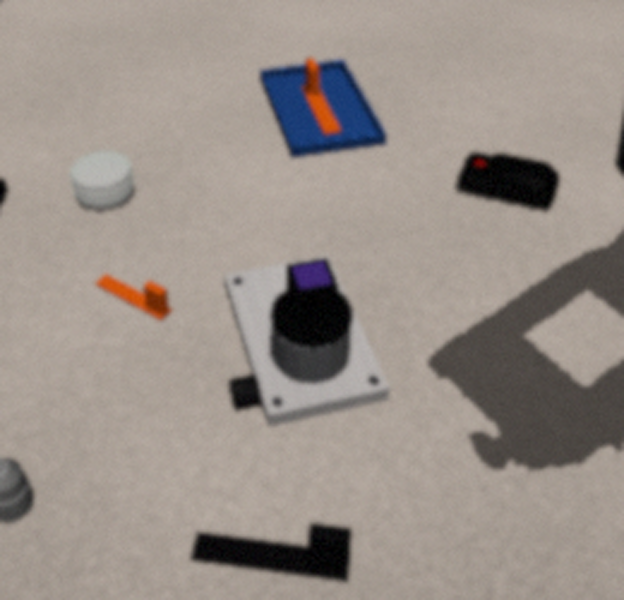

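View pics/top12.png

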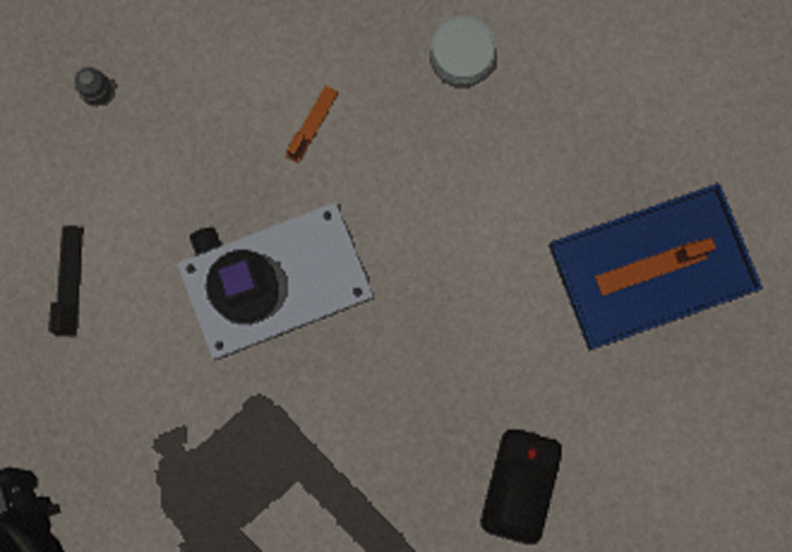

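The chip top now triangulates to 101 mm, against 111 mm before, so the holder is home. The shim lies flat and centred in the tray, and the bystanders haven't moved. Handing in.

```bash
python3 -c "
from rig import *
print(sense()['contact_force'].round(1)); print(sign_off())"
```

```text
[ 0.3 -0.2 -0.1]
the job is handed in; nothing more can be done
None
```

I drew the shim out along the slot with about 4 N of drag, and the holder stayed standing in the cup. I laid the shim in the blue tray, then gripped the holder's block and turned it in 2–3° steps while pressing with 20–25 N. After about 42° the foot dropped into the recess. I pressed it home to a firm 21 N stop, let go and moved the arm clear, and handed in with about 26 s of the 72 s used.

My last checks, all from the cameras and the arm's own readings:
- **Holder:** the top of the block came down 10 mm, from 111 to 101 mm; the expected drop was 112 to 102 mm. Its centre is at (533.4, 142.4) mm, about 0.5 mm from the cup's axis, and it looked upright.
- **Shim:** it lies flat and roughly centred in the tray, judged by eye only. I did not compute its final position or tilt.
- **Bystanders:** the dishes, objective and mouse looked unmoved in the last pictures; I did not measure them again.
- **Arm:** the wrist force was near zero, so nothing was being touched.

- **Disagreement:** the two cameras differed by about 4 mm on the stage's position and 9 mm on the tray's. I relied mainly on the top view, and the grasps and placing went as planned. Two early move calls were refused because rows had numbers left out; nothing moved.

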